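# Load the clarity tester and hold its shutter open at the mark

### The job

Stand the slim capped sample vial upright and centred on the small raised pedestal in front of the tester's window, and let go of it. Then pull the tester's spring-loaded shutter knob out until the slide's pointer stands level with the black index block (within the block's width), and finish while still holding it there: the spring shuts it if you let go. Keep the vial upright throughout and leave the other things on the bench where they are.

Things in the scene. Friction and masses are not known exactly. Their poses are not given: they have to be found in the camera images.
- vial: Slim clear-glass sample vial with a white cap, the slimmest of the three small glass containers standing free on the right half of the bench (the others, a squat amber jar and an open beaker, are both 52 mm wide). Glass body 36 mm diameter up to 58 mm height, cap 29 mm diameter from 62 to 75 mm height; about 70 g. Origin: centre of its underside; z up its axis.
- tester: The fixed clarity tester: white base plate 260 x 260 mm, top at 35 mm above the bench, with a head along its far edge (local x from +40 to +125 mm; white lamp head with round window, 130 mm high, on the local -y half; grey shutter head, 95 mm high, on the +y half). Origin: centre of its underside; local x points horizontally from the open side (nearest the robot) to the heads, y to the left as seen looking along +x. It may stand turned by up to 0.3 rad.
- rest (a point): Centre of the flat top of the round aluminium pedestal, 44 mm diameter, 75 mm above the bench, in front of the tester's window (local x -30, y -75 mm; window wall 70 mm behind it). The vial stands on it, origin on this point. Axes as the tester's.
- knob (a point): Grip point of the shutter knob: an upright black cylinder 22 mm diameter, from 60 to 105 mm above the bench, on a thin stem; this point lies on its axis at 85 mm height. Shut, it is at tester local x -40, y +70 mm, 80 mm clear of the grey shutter head. It moves with the slide; axes as the tester's.
- pointer (a point): Tip of the slide's flat steel pointer (3 mm wide), 53 mm above the bench, fixed 37 mm to the +y side of the knob's axis at the same local x; it moves with the slide. Axes as the tester's.
- mark: Black index block clamped on the base plate just beyond the pointer's tip on the +y side: 12 mm along the slide, 18 mm across, 19 mm high, with a thin light line across the middle of its top. Origin: centre of its underside, 35 mm above the bench; axes as the tester's. It stands 30 to 60 mm further out (tester -x) than the pointer of the shut slide; fixed during the job.
- shutter (a joint): Travel of the shutter slide in m: 0 shut, growing as the knob is pulled along the tester's -x (away from the heads, towards the robot), end stop at 0.075. A spring pulls it shut: about 3.2 N at 0 rising by 0.8 N per 10 mm, so 5.6 to 8 N at the index block. The slide weighs 150 g.
Things that resemble listed ones, but are neither listed nor needed, are in the scene too. What is shaped like the vial but turquoise is not meant.

How it is judged:
By the outcome, as a careful person would: the job done as asked, in the order asked, and still so for the second after the job is handed in, while the arm keeps its last pose, push and grip.
It also fails if it takes over 48 s, if anything falls off the work surface, if the arm or the gripper's body presses on something with over 40 N, if the wrist force passes 120 N, or if a joint passes its speed limit or range.

### The arm

A 7-joint arm with a two-finger parallel gripper is mounted at the origin on the work surface. World frame = base frame: x ahead of the robot, y to its left, z up, the work surface at z = 0. Lengths are in mm, angles in rad, forces in N, time in s.
With the tool pointing down it reaches from about 425 to 925 mm from the base axis. Payload 6.8 kg.
Tool frame: the origin (TCP) lies at the very end of the fingers, on their centre line; the grasp point (between the pads) lies 19 mm behind it; z points along the fingers, y is the line along which they close (so a half turn about z gives the same grasp; the last joint's range is limited). The gripper opens to 88 mm and grips with 3 to 60 N. Pads are 20 mm wide; open, the fingers measure 115 mm over their backs; the gripper's body (75 mm by 178 mm) begins 61 mm behind the grasp point.
Start: joints at [-1.31, 0.477, 0.022, 1.555, -0.011, 1.109, -0.083], TCP at [243.332, 629.632, 222.664] pointing down, gripper open.
Joint ranges: [-2.96, 2.96], [-0.34, 2.1], [-1.41, 1.46], [0.24, 2.44], [-1.37, 4.51], [0.17, 1.92], [-2.96, 2.96]. Speed limits (rad/s): [2.39, 2.39, 3.14, 3.14, 3.14, 3.14, 3.14].

### API

Orientations are given as a unit quaternion [w, x, y, z].
In Python, from bench import robot gives the robot as it stands. The module is installed in compiled form; this text tells all that it offers.
- The arm moves only by the shell command python3 -m pendant 'ROWS' [OPENING] [FORCE]. ROWS is JSON, a list of rows, each a list of 2 entries, a list of its own where there are three numbers: the shift along the world's x, y, z in cm, then the turn, a rotation vector about the world's x, y, z in degrees. In form: [[[x, y, z], [wx, wy, wz]], ...]. A call has 1 to 5 rows; each row is the pose to reach, as a shift and turn from the pose commanded when the call began; what a row does not reach only later rows make up. A row lasts 1/8 s, in which the tool goes at most 62.5 mm and 10.7 degrees, less where a joint would pass 70% of its speed; a pose out of reach is approached as far as the arm can. A call with a gripper value outside its range is refused whole. OPENING is the finger opening in cm, from 0 to 8.78, set as the call begins (- or left out, the last holds). The fingers move at their own pace and stop on an object; FORCE is the grip in N (left out, the last holds). Time passes only in rows, so rows that repeat a pose let the fingers close. It gives the time, the measured TCP pose, the force, the opening and the grip force at its end, in the units of the state.
- robot.get_state(): the state, without advancing time (a new reading comes with each control period).
- robot.read_camera(name): name is "side" or "top" or "wrist"; returns the picture (480x640x3 uint8, red, green, blue); there is no depth.
- robot.camera_params(name): a dict with "camera_matrix" (3x3 intrinsics, pixels), "dist_coeffs" ([k1, k2, p1, p2, k3] as OpenCV has them; the pictures are not rectified), "T" (4x4, takes a point from camera to world coordinates); the wrist camera has in their place "T_tool_cam" (4x4, takes a point from camera to tool coordinates, whose origin is the TCP and whose axes are the flange's). Camera axes: x right, y up, looking along -z (the intrinsics and any distortion apply to the point x, -y, -z); pixel columns grow to the right and rows downward; lengths in mm; the calibration is good to about 2 mm. A picture is of the moment at which its call begins: read the wrist's pose just before it. camera_params takes no time and is no camera call.
- robot.sign_off(): hands the job in; it is judged then, once.
The state is a dict: "t": time; "qpos": joint angles; "joint_vel": joint speeds; "joint_efforts": joint torques, N m; "tcp_pos": TCP position; "orientation": TCP orientation; "ft_force": force on the tool from outside, world axes, zero at the start; "moment": the same for the moment, N m; "gripper_width": finger opening in mm; "grasp_force": force on a finger pad.
Only numpy, scipy, OpenCV 4.12 (cv2) and the standard library are available. Lean on these libraries where they do the work, as an engineer would, in place of code of your own. Each camera call takes 0.05 s, during which the arm holds its last target. There are 200 camera calls.

## Working session

There is one attempt and no reset: what is moved stays moved. The work goes in short steps, Python scripts to look and compute and a shell command to move; the robot and the scene stay as the last step left them, time stands still between calls to the robot, and variables do not carry over. Pictures are saved under pics/ and viewed, at most 12 in all, crops included, and the job is handed in when it is done.

```bash
mkdir -p pics
cat > h.py <<'E'
import numpy as np,cv2
from bench import robot
from scipy.spatial.transform import Rotation as R
def pose():
    s=robot.get_state();T=np.eye(4);q=s["orientation"]
    T[:3,:3]=R.from_quat([q[1],q[2],q[3],q[0]]).as_matrix();T[:3,3]=s["tcp_pos"];return T
def snap(n,f):
    Tt=pose() if n=="wrist" else None
    im=robot.read_camera(n);cv2.imwrite(f"pics/{f}.png",im[:,:,::-1])
    p=robot.camera_params(n);K=np.array(p["camera_matrix"]);d=np.array(p["dist_coeffs"],float)
    T=Tt@np.array(p["T_tool_cam"]) if n=="wrist" else np.array(p["T"])
    np.savez(f"pics/{f}.npz",K=K,d=d,T=T);return im
def load(f):
    z=np.load(f"pics/{f}.npz");return z["K"],z["d"],z["T"]
def ray(f,uv):
    K,d,T=load(f);u=cv2.undistortPoints(np.array([[uv]],float),K,d)[0,0]
    v=T[:3,:3]@np.array([u[0],-u[1],-1]);return T[:3,3],v/np.linalg.norm(v)
def onz(f,uv,z):
    o,v=ray(f,uv);return o+v*(z-o[2])/v[2]
def proj(f,P):
    K,d,T=load(f);c=(np.atleast_2d(P)-T[:3,3])@T[:3,:3];c=c*[1,-1,-1]
    return cv2.projectPoints(c,np.zeros(3),np.zeros(3),K,d)[0][:,0]
E
python3 - <<'E'
from h import *
np.set_printoptions(precision=1,suppress=True)
for n in("top","side","wrist"):
    snap(n,n+"0");K,d,T=load(n+"0");print(n,K[0,0],d,T)
s=robot.get_state();print(s)
cv2.imwrite("pics/ts.png",cv2.resize(np.hstack([cv2.imread("pics/top0.png"),cv2.imread("pics/side0.png")]),(800,300)))
E
```

```text
top 477.31449476772286 [0. 0. 0. 0. 0.] [[  0.    1.   -0.1 430.4]
 [ -1.    0.    0.  -50.1]
 [  0.    0.1   1.  917.1]
 [  0.    0.    0.    1. ]]
side 517.7629802614749 [0. 0. 0. 0. 0.] [[   0.8    0.4   -0.4  149.5]
 [  -0.5    0.6   -0.6 -663.2]
 [   0.     0.7    0.7  818.9]
 [   0.     0.     0.     1. ]]
wrist 431.427836633643 [0. 0. 0. 0. 0.] [[  0.4  -0.9  -0.2 177.9]
 [  0.9   0.3   0.1 654.8]
 [ -0.   -0.3   1.  383.2]
 [  0.    0.    0.    1. ]]
{'t': 0.15, 'qpos': array([-1.3,  0.5,  0. ,  1.6, -0. ,  1.1, -0.1]), 'joint_vel': array([-0., -0.,  0., -0., -0.,  0.,  0.]), 'joint_efforts': array([  0. , -58.3,   1.5, -27.3,  -0.1,   0. ,   0. ]), 'tcp_pos': array([243.2, 629.2, 221.9]), 'orientation': array([-0. ,  0.2,  1. , -0. ]), 'ft_force': array([-0.2, -0.4,  0.2]), 'moment': array([-0., -0., -0.]), 'grasp_force': 0.0, 'gripper_width': 87.76117234718181}
```

View pics/top0.png

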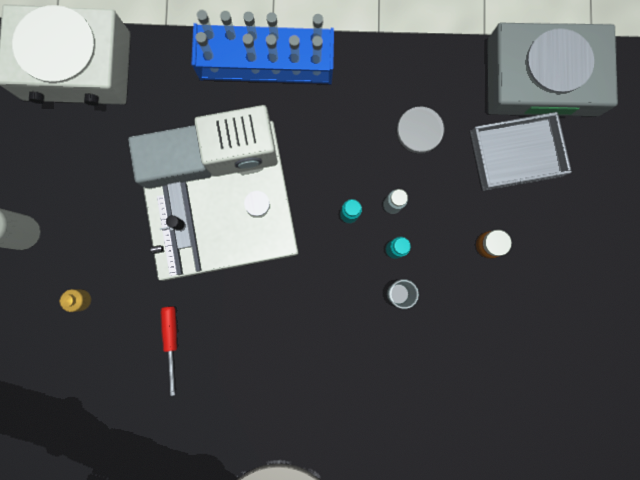

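View pics/side0.png

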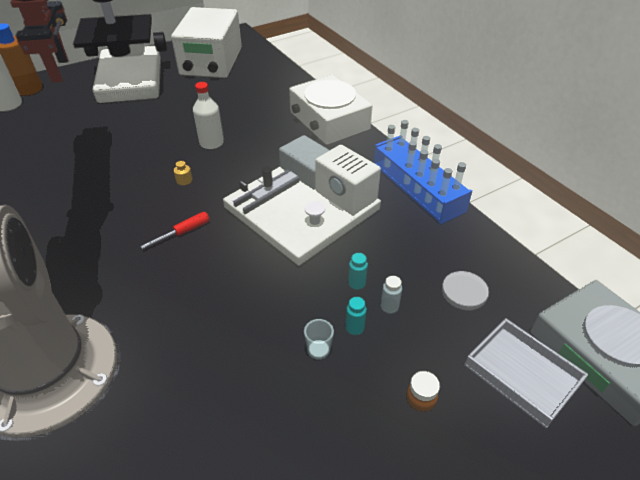

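Top view: the clear vial with a white cap is at (398,199). The other containers are turquoise look-alikes at (352,209) and (400,247), the amber jar at (497,243) and the beaker at (403,294). Only (398,199) is slim, clear and white-capped. Pedestal is at (257,204), knob at (175,222), index block near (157,249).

Run:
```python
from h import *
np.set_printoptions(precision=1,suppress=True)
t=cv2.imread("pics/top0.png");s=cv2.imread("pics/side0.png")
def cen(im,box,lo,smax=40):
    x0,y0,x1,y1=box;c=im[y0:y1,x0:x1];h=cv2.cvtColor(c,cv2.COLOR_BGR2HSV)
    m=((h[...,2]>lo)&(h[...,1]<smax)).astype(np.uint8)
    n,l,st,ce=cv2.connectedComponentsWithStats(m);i=1+np.argmax(st[1:,4]);return ce[i]+[x0,y0],st[i]
a,sa=cen(t,(380,180,415,220),190);b,sb=cen(s,(378,270,408,318),190);print("cap",a,sa,b,sb)
print(onz("top0",a,75),onz("side0",b,69))
for p in[(297,254),(160,280)]:print("corner",onz("top0",p,35))
print("ped",onz("top0",(257.5,203.5),75),onz("side0",(315.5,211),75),"knob",onz("top0",(172,221),105),"side",onz("side0",(267.5,172),105))
print("mark",onz("top0",(157,249),54))
A=cv2.resize(t[170:290,120:300],(600,400),interpolation=cv2.INTER_CUBIC)
B=cv2.resize(t[170:230,370:430],(200,200),interpolation=cv2.INTER_CUBIC);C=cv2.resize(s[265:325,365:425],(200,200),interpolation=cv2.INTER_CUBIC)
cv2.imwrite("pics/c1.png",np.hstack([A,np.vstack([B,C])]))
```

```text
cap [398.9 197. ] [ 11  10  16  15 189] [393.1 281.4] [  8   6  15  12 141]
[ 601.8 -204.2   75. ] [ 603.3 -198.9   69. ]
corner [498.  -23.1  35. ]
corner [444.6 225.3  35. ]
ped [583.6  48.6  75. ] [579.3  41.9  75. ] knob [544.  189.1 105. ] side [539. 180. 105.]
mark [499.7 228.   54. ]
```

View pics/c1.png

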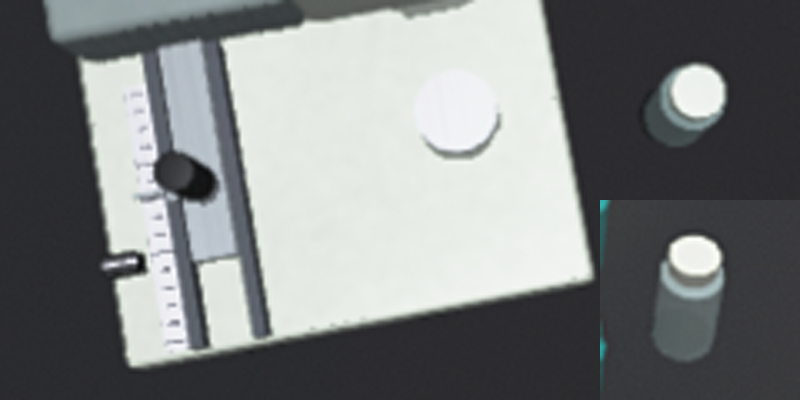

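Crop confirms: clear glass with white cap (vial, cap centre about (399,197)); pedestal, knob, pointer and index block read clearly. Tester yaw is about 0.21 rad, centre (598,128), and the pedestal and knob agree with the given layout. Start moving, with a wrist look on the way.

```bash
python3 - <<'E'
from h import *
np.set_printoptions(precision=3,suppress=True)
print(pose());
for p in[(353,208),(401,244)]:print(onz("top0",p,75))
E
python3 -m pendant '[[[4,-6,0.5],[0,0,0]],[[8,-12,1],[0,0,0]],[[12,-18,2],[0,0,0]],[[16,-24,3],[0,0,0]],[[20,-30,4],[0,0,0]]]' 6.0 10
```

```text
[[ -0.933   0.36   -0.    243.177]
 [  0.36    0.933  -0.001 629.207]
 [ -0.     -0.001  -1.    221.95 ]
 [  0.      0.      0.      1.   ]]
[ 579.826 -122.155   75.   ]
[ 517.191 -208.384   75.   ]
t: 0.78
tcp_pos: [416.4, 369.2, 256.0]
orientation: [-0.0, 0.183, 0.983, -0.0]
ft_force: [0.7, -0.0, -0.3]
gripper_width: 60.3
grasp_force: 0.0
```

```bash
python3 -m pendant '[[[1.5,-5,1.5],[0,0,9]],[[3,-10,3],[0,0,18]],[[5,-15,5],[0,0,27]],[[7,-20,6],[0,0,33]],[[7,-23,6],[0,0,33]]]'
python3 -m pendant '[[[0,0,0],[0,0,0]],[[0,0,0],[0,0,0]]]'
python3 - <<'E'
from h import *
np.set_printoptions(precision=3,suppress=True)
snap("wrist","w1");print(pose())
c=np.array([598.4,128.5,0]);ex=np.array([.9776,.2104,0]);ey=np.array([-.2104,.9776,0])
for n,x,y,z in[("rest",-30,-75,75),("knob",-40,70,105),("ptr",-40,107,53),("mark",-75.6,118,54)]:print(n,proj("w1",c+x*ex+y*ey+[0,0,z]))
E
```

```text
t: 1.4
tcp_pos: [487.0, 138.0, 316.7]
orientation: [0.001, -0.102, 0.995, -0.0]
ft_force: [0.0, 0.2, -0.3]
gripper_width: 59.8
grasp_force: 0.0
t: 1.65
tcp_pos: [485.3, 142.3, 315.6]
orientation: [-0.0, -0.104, 0.995, 0.0]
ft_force: [-0.1, 0.6, 0.3]
gripper_width: 60.0
grasp_force: 0.0
[[ -0.978  -0.208  -0.    485.235]
 [ -0.208   0.978   0.    142.693]
 [  0.      0.     -1.    315.581]
 [  0.      0.      0.      1.   ]]
rest [[213.354 279.428]]
knob [[362.803 279.838]]
ptr [[394.588 262.146]]
mark [[406.97  228.757]]
```

View pics/w1.png

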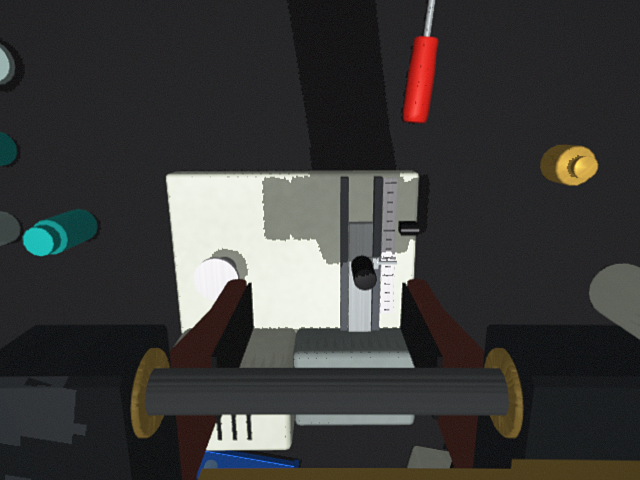

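Wrist view: pedestal disc about (217,278), knob (364,278), pointer tip (394,261), index block (409,228). All match predictions within a few pixels. I'll refine the pedestal numerically, then go to the vial.

```bash
python3 - <<'E'
from h import *
np.set_printoptions(precision=1,suppress=True)
im=cv2.imread("pics/w1.png");c=im[245:312,185:260]
cs,_=cv2.findContours((c.min(2)>238).astype(np.uint8),0,1)
for k in cs:
    if cv2.contourArea(k)>150:
        (x,y),r=cv2.minEnclosingCircle(k);print(x+185,y+245,r,cv2.contourArea(k),onz("w1",(x+185,y+245),75))
g=c[:,:,0];print(g[30,::3],g[::3,30])
for p in[(394.5,261)]:print("ptr",onz("w1",p,53))
print("corners",onz("w1",(166.5,172),35),onz("w1",(418,171),35))
E
python3 -m pendant '[[[1,-6,0],[0,0,0]],[[2,-12,0],[0,0,0]],[[3,-18,0],[0,0,0]],[[3.5,-24,0],[0,0,0]],[[4,-28,-2],[0,0,0]]]' 5.2
python3 -m pendant '[[[0,0,-2],[0,0,0]],[[0,0,-2],[0,0,0]]]'
python3 - <<'E'
from h import *
snap("wrist","w2");print(pose()[:3,3],proj("w2",[[602,-202,75]]))
E
```

```text
215.1958522796631 278.2695846557617 21.841176986694336 1093.0 [583.3  50.5  75. ]
[225 228 229 243 245 244 247 245 244 242 245 246 243 242 246 243 243 254
 108 130 133 234 232 233 231] [229 232 198 126  99 250 246 246 246 245 245 247 246 245 244 244 244 245
 247  48  19  21  25]
ptr [535.6 224.3  53. ]
corners [496.5 -21.4  35. ] [442.7 228.1  35. ]
t: 2.33
tcp_pos: [526.9, -140.5, 296.8]
orientation: [0.002, -0.103, 0.995, -0.0]
ft_force: [0.6, 1.1, 0.2]
gripper_width: 52.3
grasp_force: 0.0
t: 2.58
tcp_pos: [525.1, -137.4, 274.2]
orientation: [-0.002, -0.104, 0.995, 0.0]
ft_force: [0.3, -0.1, 0.4]
gripper_width: 51.9
grasp_force: 0.0
[ 525.78552123 -137.20306878  275.33702517] [[237.31274541 279.05282682]]
```

View pics/w2.png

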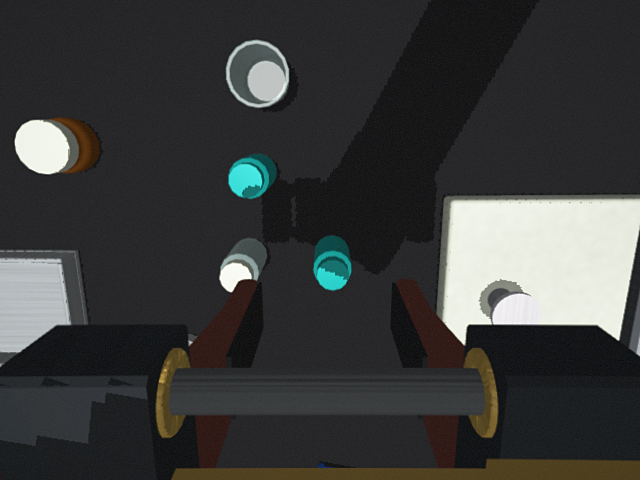

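Wrist view: vial cap at about (238,277), predicted (237,279), so (602,-202) holds; the turquoise one is at (333,274). Move above it and check from near.

```bash
python3 -m pendant '[[[3.8,-3.2,-4],[0,0,0]],[[7.6,-6.5,-8],[0,0,0]],[[7.6,-6.5,-13],[0,0,0]],[[7.6,-6.5,-15],[0,0,0]],[[7.6,-6.5,-15],[0,0,0]]]'
python3 -m pendant '[[[0,0,0],[0,0,0]],[[0,0,0],[0,0,0]]]'
python3 - <<'E'
from h import *
im=snap("wrist","w3");T=pose();print(T[:3,3],proj("w3",[[602,-202,75],T[:3,3],[T[0,3],T[1,3],75]]))
E
```

```text
t: 3.25
tcp_pos: [601.5, -202.3, 125.6]
orientation: [-0.001, -0.104, 0.995, 0.001]
ft_force: [-0.1, 0.6, -0.1]
gripper_width: 52.2
grasp_force: 0.0
t: 3.5
tcp_pos: [602.8, -203.8, 128.1]
orientation: [0.002, -0.104, 0.995, -0.0]
ft_force: [-0.5, 0.4, 0.9]
gripper_width: 52.0
grasp_force: 0.0
[ 602.59554084 -203.79905483  127.70650515] [[330.87369157 261.9891684 ]
 [327.29851623 303.17610948]
 [327.2656033  262.37533378]]
```

View pics/w3.png

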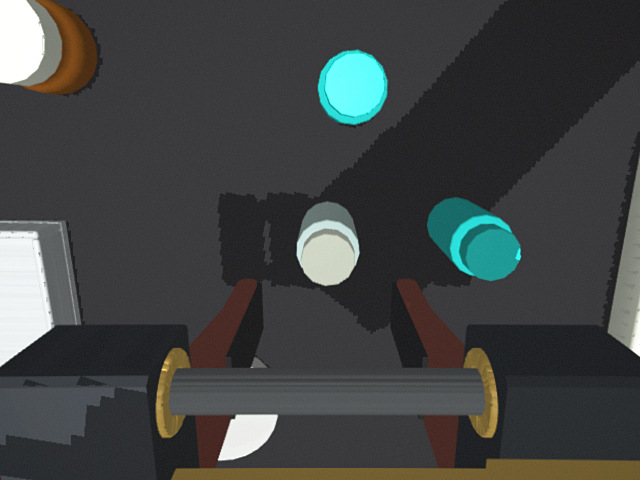

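Cap at (328,258) vs. the TCP axis at (327,262): centred to about 2 mm. Descend, shifting 0.2 cm back, and grip.

```bash
python3 -m pendant '[[[-0.2,0,-3],[0,0,0]],[[-0.2,0,-6],[0,0,0]],[[-0.2,0,-8.5],[0,0,0]],[[-0.2,0,-10.5],[0,0,0]],[[-0.2,0,-10.5],[0,0,0]]]'
python3 -m pendant '[[[0,0,0],[0,0,0]],[[0,0,0],[0,0,0]],[[0,0,0],[0,0,0]],[[0,0,0],[0,0,0]],[[0,0,0],[0,0,0]]]' 3.0 12
python3 -m pendant '[[[0,0,1],[0,0,0]],[[0,0,3],[0,0,0]],[[0,0,6],[0,0,0]],[[0,0,10],[0,0,0]],[[0,0,14],[0,0,0]]]'
```

```text
t: 4.18
tcp_pos: [598.9, -203.5, 19.9]
orientation: [-0.001, -0.103, 0.995, 0.0]
ft_force: [-0.1, -1.0, 0.5]
gripper_width: 52.0
grasp_force: 0.0
t: 4.8
tcp_pos: [600.4, -204.1, 21.9]
orientation: [0.001, -0.103, 0.995, -0.0]
ft_force: [-1.1, 0.5, 5.3]
gripper_width: 35.2
grasp_force: 12.0
t: 5.42
tcp_pos: [599.4, -203.9, 163.2]
orientation: [0.0, -0.103, 0.995, -0.0]
ft_force: [0.9, 0.9, -0.6]
gripper_width: 35.4
grasp_force: 12.0
```

```bash
python3 -m pendant '[[[0,1.5,0],[0,0,0]],[[-0.4,5,0],[0,0,0]],[[-0.8,9,0],[0,0,0]],[[-1.2,13,0],[0,0,0]],[[-1.6,17,0],[0,0,0]]]'
python3 -m pendant '[[[0,3.5,-0.5],[0,0,0]],[[0,6,-1],[0,0,0]],[[0,7.5,-2],[0,0,0]],[[0,8.4,-3],[0,0,0]],[[0,8.4,-4],[0,0,0]]]'
python3 -m pendant '[[[0,0,0],[0,0,0]],[[0,0,0],[0,0,0]],[[0,0,0],[0,0,0]]]'
python3 - <<'E'
from h import *
np.set_printoptions(precision=1,suppress=True)
im=snap("wrist","w4");T=pose();p=T[:3,3];print(p,proj("w4",[[583.8,49.7,75],p]))
t=snap("top","t4");s=snap("side","s4")
f=lambda i,b:cv2.resize(i[b[1]:b[3],b[0]:b[2]],(400,400),interpolation=cv2.INTER_CUBIC)
cv2.imwrite("pics/c4.png",np.hstack([f(im,(220,150,420,350)),f(s,(255,150,375,270))])[:,:,::-1])
E
```

```text
t: 6.05
tcp_pos: [582.6, -31.7, 160.5]
orientation: [-0.001, -0.104, 0.995, 0.0]
ft_force: [-0.1, -0.8, -1.2]
gripper_width: 35.1
grasp_force: 12.0
t: 6.68
tcp_pos: [583.4, 50.2, 119.9]
orientation: [-0.0, -0.103, 0.995, -0.0]
ft_force: [0.3, 0.1, -1.1]
gripper_width: 35.4
grasp_force: 12.0
t: 7.05
tcp_pos: [584.0, 49.6, 121.2]
orientation: [0.0, -0.103, 0.995, -0.0]
ft_force: [1.0, 0.2, -0.2]
gripper_width: 35.6
grasp_force: 12.0
[583.9  49.8 121.2] [[327.4 266.9]
 [327.7 304. ]]
```

View pics/c4.png

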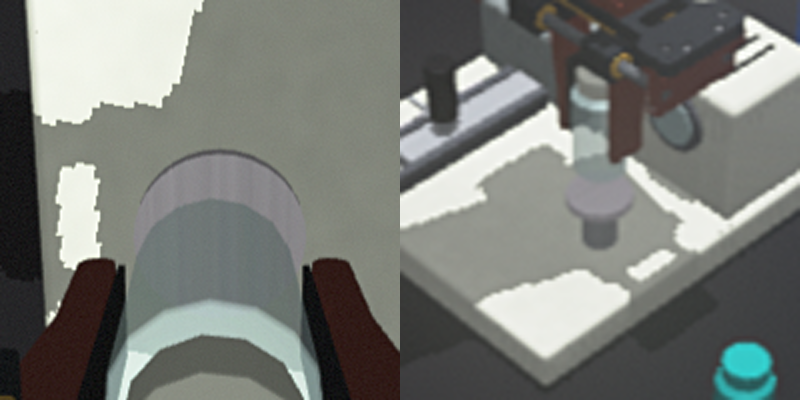

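Vial hangs upright over the pedestal; pedestal rim spans columns 287.5–372.5 (centre 330) with its near rim at row 225; the vial's bottom near rim is at about (327,249).

Run:
```python
from h import *
np.set_printoptions(precision=1,suppress=True)
ex=np.array([.9776,.2104,0])
# near rims: ray onto plane, plus radius along tester x
print("rest",onz("w4",(330,225.5),75)+22*ex)
for z in(98,99.7,101):print("vial",z,onz("w4",(327.5,249.5),z)+18*ex)
```

```text
rest [584.   51.2  75. ]
vial 98 [585.8  50.2  98. ]
vial 99.7 [585.3  50.1  99.7]
vial 101 [584.9  50.1 101. ]
```

```bash
python3 -m pendant '[[[-0.1,0.1,-0.7],[0,0,0]],[[-0.1,0.1,-1.4],[0,0,0]],[[-0.1,0.1,-2.0],[0,0,0]],[[-0.1,0.1,-2.3],[0,0,0]],[[-0.1,0.1,-2.3],[0,0,0]]]'
python3 -m pendant '[[[0,0,-0.1],[0,0,0]],[[0,0,-0.1],[0,0,0]],[[0,0,-0.1],[0,0,0]]]'
```

```text
t: 7.82
tcp_pos: [582.6, 51.1, 97.6]
orientation: [-0.0, -0.103, 0.995, -0.0]
ft_force: [0.2, -0.3, -0.4]
gripper_width: 35.2
grasp_force: 12.0
t: 8.2
tcp_pos: [582.8, 51.2, 97.0]
orientation: [0.0, -0.103, 0.995, 0.0]
ft_force: [0.1, -0.0, -0.7]
gripper_width: 35.5
grasp_force: 12.0
```

```bash
python3 -m pendant '[[[0,0,-0.1],[0,0,0]],[[0,0,-0.1],[0,0,0]],[[0,0,-0.1],[0,0,0]]]'
python3 -m pendant '[[[0,0,-0.05],[0,0,0]],[[0,0,-0.05],[0,0,0]],[[0,0,-0.05],[0,0,0]]]'
```

```text
t: 8.57
tcp_pos: [582.8, 51.2, 96.9]
orientation: [0.0, -0.103, 0.995, 0.0]
ft_force: [-3.3, -0.4, 8.0]
gripper_width: 35.3
grasp_force: 12.0
t: 8.95
tcp_pos: [582.9, 51.2, 96.9]
orientation: [0.0, -0.103, 0.995, 0.0]
ft_force: [-4.4, -0.6, 12.8]
gripper_width: 35.4
grasp_force: 12.0
```

```bash
python3 -m pendant '[[[0,0,0.1],[0,0,0]],[[0,0,0.1],[0,0,0]]]'
python3 -m pendant '[[[0,0,0],[0,0,0]],[[0,0,0],[0,0,0]],[[0,0,0],[0,0,0]]]' 4.0
python3 -m pendant '[[[0,0,0],[0,0,0]],[[0,0,0],[0,0,0]],[[0,0,0],[0,0,0]]]' 5.6
python3 -m pendant '[[[0,0,2],[0,0,0]],[[0,0,5],[0,0,0]],[[0,0,9],[0,0,0]],[[0,0,12],[0,0,0]],[[0,0,12],[0,0,0]]]'
python3 - <<'E'
from h import *
np.set_printoptions(precision=1,suppress=True)
im=snap("wrist","w5");t=snap("top","t5");s=snap("side","s5")
print(pose()[:3,3],proj("w5",[[584,51,150],[584,51,75]]))
f=lambda i,b:cv2.resize(i[b[1]:b[3],b[0]:b[2]],(400,400),interpolation=cv2.INTER_CUBIC)
cv2.imwrite("pics/c5.png",np.hstack([f(im,(220,130,420,330)),f(s,(255,130,375,250))])[:,:,::-1])
E
```

```text
t: 9.2
tcp_pos: [582.8, 51.2, 96.9]
orientation: [0.0, -0.103, 0.995, 0.0]
ft_force: [-1.7, -0.6, 7.3]
gripper_width: 35.4
grasp_force: 12.0
t: 9.57
tcp_pos: [582.5, 51.2, 96.1]
orientation: [-0.0, -0.103, 0.995, -0.0]
ft_force: [-0.1, 0.5, 1.3]
gripper_width: 40.0
grasp_force: 0.0
t: 9.95
tcp_pos: [582.6, 51.2, 96.3]
orientation: [0.0, -0.103, 0.995, 0.0]
ft_force: [0.5, 0.8, 0.5]
gripper_width: 55.9
grasp_force: 0.0
t: 10.58
tcp_pos: [584.2, 51.3, 218.8]
orientation: [0.002, -0.103, 0.995, 0.0]
ft_force: [-0.6, 0.1, 0.1]
gripper_width: 56.3
grasp_force: 0.0
[581.9  51.3 215.3] [[326.6 253.3]
 [326.6 222.9]]
```

View pics/c5.png

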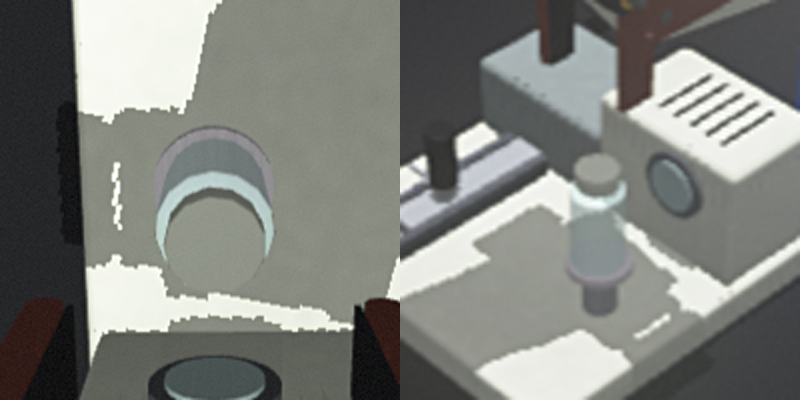

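Vial stands upright, let go, concentric with the pedestal: pedestal columns 297–357, vial centred at about 327. Now to the knob.

```bash
python3 -m pendant '[[[-1,3.5,0],[0,0,0]],[[-2.4,7.5,0],[0,0,0]],[[-3.4,11,0],[0,0,0]],[[-3.8,13.9,-1],[0,0,0]],[[-3.8,13.9,-3],[0,0,0]]]'
python3 -m pendant '[[[0,0,0],[0,0,0]],[[0,0,0],[0,0,0]]]' 5.0
python3 - <<'E'
from h import *
np.set_printoptions(precision=1,suppress=True)
im=snap("wrist","w6");p=pose()[:3,3];ex=np.array([.9776,.2104,0]);ey=np.array([-.2104,.9776,0]);c=np.array([597.5,130.6,0])
P=[c-40*ex+70*ey+[0,0,105],c-40*ex+107*ey+[0,0,53],c-75.6*ex+118*ey+[0,0,54],[p[0],p[1],105]]
print(p,proj("w6",P))
cv2.imwrite("pics/c6.png",cv2.resize(im[130:330,220:520],(800,533),interpolation=cv2.INTER_CUBIC)[:,:,::-1])
E
```

```text
t: 11.35
tcp_pos: [543.5, 193.6, 184.9]
orientation: [-0.001, -0.106, 0.994, 0.0]
ft_force: [-0.2, -0.2, -0.2]
gripper_width: 55.9
grasp_force: 0.0
t: 11.6
tcp_pos: [544.7, 189.5, 186.1]
orientation: [-0.0, -0.103, 0.995, -0.0]
ft_force: [-0.0, -0.2, 1.2]
gripper_width: 49.7
grasp_force: 0.0
[544.9 189.6 186.6] [[329.3 247. ]
 [381.7 226.3]
 [399.6 175.3]
 [327.2 248.7]]
```

View pics/c6.png

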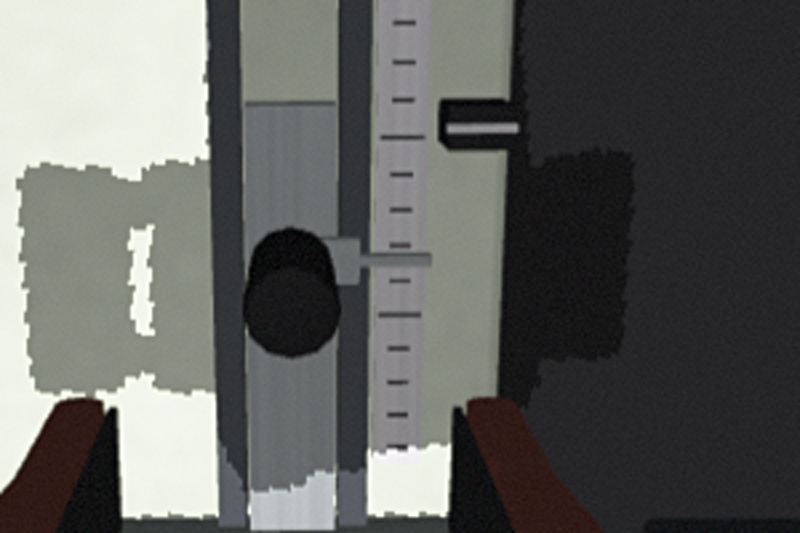

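Knob top at (329.5,245.5); pointer tip (382,227.5); index block's light line at (400.8,178).

Run:
```python
from h import *
np.set_printoptions(precision=1,suppress=True)
ex=np.array([.9776,.2104,0])
k=onz("w6",(329.5,245.5),105);a=onz("w6",(382,227.5),53);b=onz("w6",(400.8,178),54);b2=onz("w6",(387,178),54)
print(k,a,b,"travel",(a-b)@ex,(a-b2)@ex)
```

```text
[542.8 190.5 105. ] [536.7 227.2  53. ] [500.4 231.3  54. ] travel 34.615556553506856 34.6827357057605
```

```bash
python3 -m pendant '[[[-0.2,0.1,-3],[0,0,0]],[[-0.2,0.1,-6],[0,0,0]],[[-0.2,0.1,-9],[0,0,0]],[[-0.2,0.1,-12],[0,0,0]],[[-0.2,0.1,-12],[0,0,0]]]'
python3 -m pendant '[[[0,0,0],[0,0,0]],[[0,0,0],[0,0,0]],[[0,0,0],[0,0,0]],[[0,0,0],[0,0,0]],[[0,0,0],[0,0,0]]]' 1.5 40
```

```text
t: 12.28
tcp_pos: [541.6, 190.3, 65.1]
orientation: [-0.002, -0.103, 0.995, -0.001]
ft_force: [0.4, 0.0, 0.7]
gripper_width: 49.9
grasp_force: 0.0
t: 12.9
tcp_pos: [543.4, 190.8, 67.3]
orientation: [0.001, -0.103, 0.995, -0.0]
ft_force: [-0.1, -2.4, 6.8]
gripper_width: 21.4
grasp_force: 40.0
```

```bash
python3 -m pendant '[[[-0.7,-0.15,0],[0,0,0]],[[-1.4,-0.3,0],[0,0,0]],[[-2.2,-0.47,0],[0,0,0]],[[-2.9,-0.62,0],[0,0,0]],[[-3.4,-0.73,0],[0,0,0]]]'
python3 -m pendant '[[[0,0,0],[0,0,0]],[[0,0,0],[0,0,0]],[[0,0,0],[0,0,0]]]'
python3 - <<'E'
from h import *
im=snap("wrist","w7");s=snap("side","s7")
f=lambda i,b,w:cv2.resize(i[b[1]:b[3],b[0]:b[2]],(w,400),interpolation=cv2.INTER_CUBIC)
cv2.imwrite("pics/c7.png",np.hstack([f(im,(300,130,500,330),400),f(s,(215,130,335,250),400)])[:,:,::-1])
E
```

```text
t: 13.52
tcp_pos: [510.9, 183.7, 67.3]
orientation: [0.003, -0.103, 0.995, 0.0]
ft_force: [7.0, -1.6, 1.5]
gripper_width: 21.7
grasp_force: 40.0
t: 13.9
tcp_pos: [511.0, 183.7, 67.3]
orientation: [0.002, -0.103, 0.995, 0.0]
ft_force: [7.6, -1.6, 2.7]
gripper_width: 21.3
grasp_force: 40.0
```

View pics/c7.png

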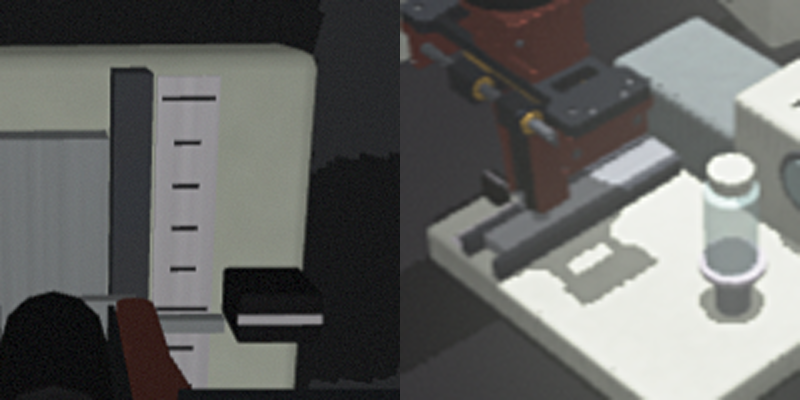

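Pointer tip at about (411.5,291.7) beside the block; its light line at (440,290). Vial still upright.

Run:
```python
from h import *
ex=np.array([.9776,.2104,0])
a=onz("w7",(411.5,291.7),53);b=onz("w7",(440,290),54);print(a,b,(a-b)@ex)
print([onz("w7",(440,r/2+130),54)@ex-b@ex for r in(268,320,341)], robot.get_state()["ft_force"])
```

```text
[503.92882551 219.71299239  53.        ] [500.2809495  231.24480035  54.        ] 1.1398711865851765
[np.float64(-11.827778377263257), np.float64(0.0), np.float64(4.88874245010345)] [ 6.3141726  -2.19166617  2.13211876]
```

```bash
python3 -m pendant '[[[-0.12,-0.03,0],[0,0,0]],[[-0.12,-0.03,0],[0,0,0]],[[-0.12,-0.03,0],[0,0,0]],[[-0.12,-0.03,0],[0,0,0]],[[-0.12,-0.03,0],[0,0,0]]]'
python3 - <<'E'
from h import *
im=snap("wrist","w8");t=snap("top","t8");T0=cv2.imread("pics/top0.png")[:,:,::-1]
f=lambda i,b,w:cv2.resize(i[b[1]:b[3],b[0]:b[2]],(w,400),interpolation=cv2.INTER_CUBIC)
cv2.imwrite("pics/c8.png",np.hstack([f(im,(380,250,480,350),400),f(t,(120,130,420,330),400)])[:,:,::-1])
E
```

```text
t: 14.62
tcp_pos: [509.8, 183.5, 67.3]
orientation: [0.002, -0.103, 0.995, 0.0]
ft_force: [6.0, -1.9, 1.7]
gripper_width: 21.2
grasp_force: 40.0
```

View pics/c8.png

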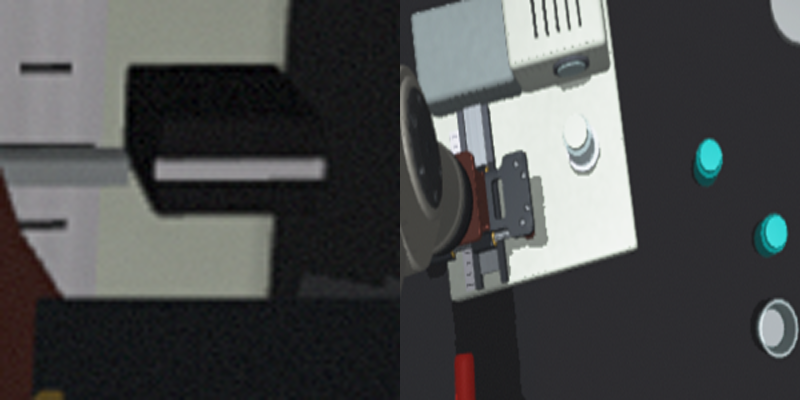

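The pointer (row about 168) is level with the light line (row 169), the vial is upright on its pedestal, and the other things are undisturbed. Handing in.

```bash
python3 -c "
from bench import robot
print(robot.sign_off())"
```

```text
the job is handed in; nothing more can be done
None
```

I handed the job in with the vial standing upright and centred on the pedestal, and the gripper still holding the shutter knob with the pointer level with the index block's centre line; about 15 s of the 48 s were used.

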